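# Hold a bevelled firebrick in the marking-out corner

### The arm

A 7-joint arm with a two-finger parallel gripper is mounted at the origin on the work surface. World frame = base frame: x ahead of the robot, y to its left, z up, the work surface at z = 0. Lengths are in m, angles in rad, forces in N, time in s.
With the tool pointing down it reaches from about 0.4 to 0.85 m from the base axis. Payload 6.9 kg.
Tool frame: the origin (TCP) lies at the very end of the fingers, on their centre line; the grasp point (between the pads) lies manip.grip_depth behind it (manip.grip_depth is the distance from the TCP to the grasp point, in m); z points along the fingers, y is the direction in which the jaws open and shut (so a half turn about z gives the same grasp; the last joint's range is limited). The gripper opens to 85 mm and grips with 20 to 120 N. Pads are 22 mm wide; open, the fingers measure 114 mm over their backs; the gripper's body (76 mm by 85 mm) begins 54 mm behind the grasp point. The pads swing forward as they close: fully open they stand 13 mm farther back than shut.
Start: joints at [-1.048, 0.507, -0.238, 1.5, 0.126, 1.149, -0.155], TCP at [0.253, 0.571, 0.231] pointing down, gripper open.
Joint ranges: [-3.08, 3.08], [-0.24, 2.05], [-1.43, 1.35], [0, 2.5], [-1.52, 4.66], [0.17, 1.96], [-2.89, 2.89]. Speed limits (rad/s): [2.39, 2.39, 3.14, 3.14, 3.14, 3.14, 3.14].

### API

Orientations are given as a unit quaternion [x, y, z, w].
In Python, from workcell import manip, cams gives the robot as it stands.
- The arm moves only by the tool move_arm, never from a script. Its argument "motion" is a list that holds one entry, the list of rows, each a list of 7 numbers: the shift along the tool's x, y, z in m, then the turn, a rotation vector about the tool's x, y, z in units of 5 degrees (1.0 is 5 degrees), then the finger opening in m, from 0 to 0.0854. In form: [[[x, y, z, wx, wy, wz, claw], ...]]. A call has 1 to 5 rows; each row is the pose to reach, as a shift and turn from the pose commanded when the call began, along the tool's axes at that moment; what a row does not reach only later rows make up. A row lasts 1/8 s, in which the tool goes at most 62.5 mm and 10.7 degrees, less where a joint would pass 70% of its speed; a pose out of reach is approached as far as the arm can. A call with a gripper value outside its range is refused whole. The fingers move at their own pace and stop on an object; the grip force is fixed at half the most. Time passes only in rows, so rows that repeat a pose let the fingers close. It gives the time, the measured TCP pose, the force and the opening at its end, in the units of the state.
- manip.sense(): the state, without advancing time (a new reading comes with each control period).
- cams.camera(name): name is "scene" or "top" or "wrist"; returns a dict with "pixels" (384x512x3 uint8, red, green, blue), "camera_matrix" (3x3 intrinsics, pixels), "R" (3x3) and "t" (3): a world point X has camera coordinates R X + t. Camera axes: x right, y down, z forward; pixel columns grow to the right and rows downward; lengths in m; the calibration is good to about 2 mm. A picture is of the moment at which its call begins. There is no depth.
- manip.close_job(): hands the job in, once; it reports no verdict.
The state is a dict: "clock": time; "q": joint angles; "qvel": joint speeds; "joint_torque": joint torques, N m; "position": TCP position; "orientation": TCP orientation; "wrist_force": force on the tool from outside, world axes, zero at the start; "torque": the same for the moment, N m; "finger_gap": finger opening in m.
Only numpy, scipy, OpenCV 4.12 (cv2) and the standard library are available. Lean on these libraries where they do the work, as an engineer would, in place of code of your own. Each camera call takes 0.05 s, during which the arm holds its last target. There are 200 camera calls.

### The job

Push the cream bevelled firebrick across the bench until its upright back face lies flush along the black steel fence and its end is up against the steel stop block. Then finish while still holding it there with one firm, steady diagonal push (about 15 N, never a hard blow) that presses it into the fence and down onto the bench at the same time, ready for marking out. Keep the brick flat on the bench throughout and leave the other things where they are.

Things in the scene. Friction and masses are not known exactly. Their poses are not given: they have to be found in the camera images.
- brick: The workpiece: loose cream firebrick, 114 deep (x) by 114 long (y) by 64 mm high, 0.45 to 0.75 kg, too wide to grip; it slides easily (friction about 0.22). Origin: centre of its underside; z up. Back (+x) and end faces are upright. On the -x side a 24 mm upright strip, then a 45 degree slope. Starts flat, askew to the fence by up to 0.3 rad, clear of fence and stop, slope towards the robot.
- brick_back (a point): Point on the brick: bottom centre of its upright back face (57 mm along the brick's +x from its origin).
- brick_slope (a point): Middle of the brick's flat 45 degree sloped face, at x = -37, y = 0, z = 44 mm in the brick's frame. The slope runs the whole length, from x = -57, z = 24 up to x = -17, z = 64 mm; the level top face goes on from there to x = +57. Below the slope the -x face is upright (z = 0 to 24 mm).
- fence: The fence: fixed black steel angle, 380 mm long (y), upright leg 45 mm high and 6 mm thick, 50 mm foot behind. Origin: on the bench at the middle of the working face (plane x = 0); +x points away from brick and robot, +y along the fence towards the stop (the robot's left, within 0.25 rad of world y).
- stop: The stop: fixed bright steel block, 70 (x) by 30 (y) by 40 mm high, brass screw head on top (18 mm across, 12 high). Axes as the fence, set against its working face. Origin: centre of its underside; the face that stops the brick is its -y face, 15 mm from the origin. A brick fully home has its origin at x = -22, y = -72 mm in this frame.
- table: The wooden bench top, fixed, its top at world z = 0.
- offcut: Bystander: small darker firebrick offcut, 60 x 50 x 45 mm, loose, behind the fence. Leave alone.
- brush: Bystander: loose brush, 170 mm long along its x, lying at the robot's left. Leave alone.
- screwdriver: Bystander: loose screwdriver, 190 mm long along its x, lying at the robot's right. Leave alone.
- plunger: Bystander: loose brass press plunger at the right: 80 x 80 x 8 mm plate with a turned pillar, 75 mm high in all. Leave alone.
- mould: Bystander: loose grooved brass mould plate at the left, 90 x 120 x 16 mm. Leave alone.
- case: Bystander: loose flat black instrument case at the left, 50 x 90 x 18 mm. Leave alone.
There are look-alikes about, which are no part of the job. There is more than one size of the stop; the one meant has the size given above.

How it is judged:
By the outcome, as a careful person would: the job done as asked, in the order asked, and still so for the second after the job is handed in, while the arm keeps its last pose, push and grip.
It also fails if it takes over 69 s, if anything falls off the work surface, if the arm or the gripper's body presses on something with over 40 N, if the wrist force passes 120 N, or if a joint passes its speed limit or range.

## Working session

There is one attempt and no reset: what is moved stays moved. The work goes in short steps, Python scripts to look and compute and a tool call to move; the robot and the scene stay as the last step left them, time stands still between calls to the robot, and variables do not carry over. Pictures are saved under pics/ and viewed, about 8 in all and at most 12, crops included, and the job is handed in when it is done.

Besides the shell and the picture viewer there is one more tool, called after "Call:" as name([rows], argument=value, ...), one row to a line, values as JSON. move_arm: Moves the arm, as the interface text tells. Its arguments: {"type":"object","properties":{"motion":{"type":"array"}},"required":["motion"]}

```bash
mkdir -p pics; ls
python3 - <<'E'
from workcell import manip, cams
import cv2, numpy as np
s=manip.sense(); print({k:(np.round(v,3).tolist()) for k,v in s.items()}); print(manip.grip_depth)
for n in ("scene","top"):
    c=cams.camera(n); cv2.imwrite(f"pics/{n}0.png",c["pixels"][:,:,::-1]); np.savez(f"{n}0.npz",**c)
    print(n, np.round(-c["R"].T@c["t"],3), np.round(c["camera_matrix"],1).tolist())
a=np.hstack([cv2.imread("pics/scene0.png"),cv2.imread("pics/top0.png")]);
E
```

```text
pics
{'clock': 0.0, 'q': [-1.049, 0.508, -0.238, 1.501, 0.126, 1.149, -0.155], 'qvel': [-0.0, -0.0, 0.0, 0.0, 0.0, -0.001, -0.0], 'joint_torque': [-0.002, -62.058, -2.188, -24.966, 0.013, 0.012, -0.0], 'position': [0.253, 0.571, 0.23], 'orientation': [0.207, 0.978, -0.001, -0.0], 'wrist_force': [-0.224, 0.006, -0.622], 'torque': [0.015, 0.044, -0.023], 'finger_gap': 0.086}
0.0187
scene [1.047 0.496 0.885] [[389.0, 0.0, 257.2], [0.0, 389.0, 189.6], [0.0, 0.0, 1.0]]
top [0.448 0.047 1.536] [[421.4, 0.0, 248.3], [0.0, 421.4, 194.1], [0.0, 0.0, 1.0]]
```

View pics/top0.png

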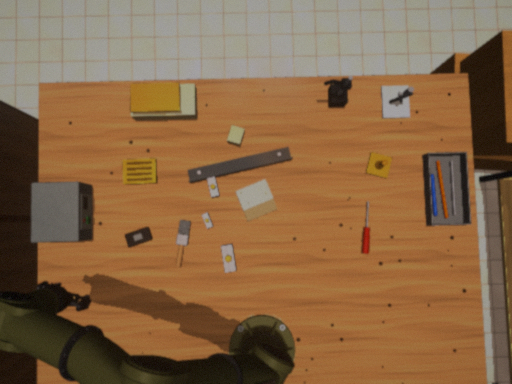

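View pics/scene0.png

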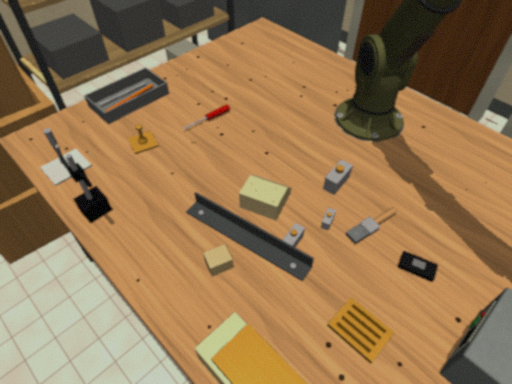

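Top view: brick at about (257,200) with its slope facing the robot, fence from (190,176) to (290,155). There are three stop candidates: (213,187) against the fence at about 20x9 px, or 70x30 mm; (207,220), smaller; (229,258), larger. The one at (213,187) fits by size and by being set against the fence. I'll confirm it in an enlarged crop and measure.

```bash
cat > h.py <<'E'
import cv2, numpy as np
from scipy.spatial.transform import Rotation as Rot
def ray(c,px,z):
    K,R,t=c["camera_matrix"],c["R"],c["t"]
    px=np.atleast_2d(np.asarray(px,float)); d=(np.linalg.inv(K)@np.c_[px,np.ones(len(px))].T).T@R
    o=-R.T@t; return (o+d*((z-o[2])/d[:,2])[:,None])
def proj(c,X):
    p=(c["R"]@np.atleast_2d(X).T).T+c["t"]; p=(c["camera_matrix"]@p.T).T; return p[:,:2]/p[:,2:]
E
python3 - <<'E'
from h import *
c=dict(np.load("top0.npz")); im=c["pixels"][:,:,::-1].copy()
x0,y0,x1,y1=180,140,300,280
cr=cv2.resize(im[y0:y1,x0:x1],None,fx=4.2,fy=4.2,interpolation=cv2.INTER_CUBIC); cv2.imwrite("pics/crop1.png",cr)
hsv=cv2.cvtColor(im,cv2.COLOR_BGR2HSV)
for n,(x,y) in dict(wood=(300,220),top=(256,193),slope=(260,210),fence=(240,165),stop=(211,190),big=(229,250),off=(235,134)).items(): print(n,hsv[y,x],im[y,x])
def blobs(m,z,n,box=(180,140,300,280),amin=30):
    k=np.zeros_like(m); k[box[1]:box[3],box[0]:box[2]]=m[box[1]:box[3],box[0]:box[2]]
    for q in cv2.findContours(k,0,cv2.CHAIN_APPROX_NONE)[0]:
        if cv2.contourArea(q)<amin: continue
        P=ray(c,q[:,0,:],z)[:,:2]*1000; r=cv2.minAreaRect(P.astype(np.float32)); print(n,np.round(q[:,0].mean(0)),"c",np.round(r[0],1),"size",np.round(r[1],1),"ang",round(r[2],1))
blobs(((hsv[...,1]<60)&(hsv[...,2]>110)).astype(np.uint8)*255,.04,"grey/cream")
blobs((hsv[...,2]<100).astype(np.uint8)*255,.045,"fence")
E
```

```text
wood [ 14 157 167] [ 64 112 167]
top [ 28  25 162] [146 161 162]
slope [ 17 121 154] [ 81 122 154]
fence [13 42 73] [61 66 73]
stop [  5  17 163] [152 154 163]
big [  9  22 164] [150 154 164]
off [ 27  75 160] [113 155 160]
grey/cream [228. 258.] c [322.8 112.3] size [94.3 38.4] ang 7.7
grey/cream [183. 239.] c [392.6 268.5] size [24.7 35.3] ang 89.1
grey/cream [207. 220.] c [457.3 184.6] size [51.3 21.6] ang 20.7
grey/cream [254. 195.] c [544.1  16.1] size [ 72.6 112.6] ang 21.2
grey/cream [213. 186.] c [576.7 161.7] size [71.3 28. ] ang 11.8
fence [185. 227.] c [433.  263.6] size [31.7 45.9] ang 89.1
fence [239. 165.] c [650.9  64.8] size [ 48.3 369.5] ang 11.7
```

View pics/crop1.png

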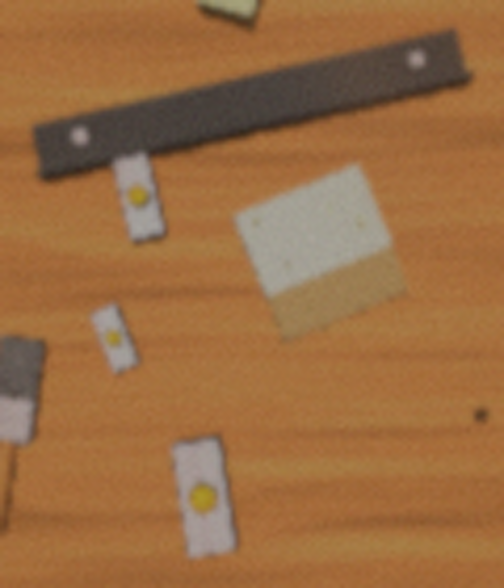

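The crop confirms it. The steel block against the fence (crop (138,197)) measures 71x28 mm, so it is the stop. The other two measure 51x22 and 94x38 mm. Next, exact poses.

```bash
cat >> h.py <<'E'
def measure(c,box=(180,140,300,280)):
    im=c["pixels"][:,:,::-1].copy(); hsv=cv2.cvtColor(im,cv2.COLOR_BGR2HSV); H,S,V=[hsv[...,i].astype(int) for i in range(3)]
    m=((S<60)&(V>110)).astype(np.uint8); k=np.zeros_like(m); k[box[1]:box[3],box[0]:box[2]]=m[box[1]:box[3],box[0]:box[2]]
    out=[]
    for q in cv2.findContours(k,0,cv2.CHAIN_APPROX_NONE)[0]:
        if cv2.contourArea(q)<30: continue
        hh=H[k>0]
        r=cv2.minAreaRect(q); out.append(q[:,0].astype(float))
    return out
E
python3 - <<'E'
from h import *
c=dict(np.load("top0.npz")); im=c["pixels"][:,:,::-1].copy(); hsv=cv2.cvtColor(im,cv2.COLOR_BGR2HSV)
V=cv2.GaussianBlur(im,(0,0),.8)[...,2].astype(float)
# fence bottom edge, per column dark->wood
pts=[]
for x in list(range(194,207))+list(range(224,287,1)):
    yc=int(176+(x-190)*(-21/100.)) 
    col=V[yc-6:yc+22,x]; 
    for i in range(6,len(col)-1):
        if col[i]<115<=col[i+1]: pts.append((x,yc-6+i+(115-col[i])/(col[i+1]-col[i]))); break
pts=np.array(pts); P=ray(c,pts,0.0)[:,:2]
for _ in range(3):
    a=np.polyfit(P[:,1],P[:,0],1); r=P[:,0]-np.polyval(a,P[:,1]); P=P[abs(r)<2*r.std()+1e-4]
th=np.arctan(-a[0]); print("fence x at y=0",a[1],"theta",th,np.degrees(th),"std",r.std(),len(P))
ex,ey=np.array([np.cos(th),np.sin(th)]),np.array([-np.sin(th),np.cos(th)])
for q in measure(c):
    for z in (.04,.064):
        R=cv2.minAreaRect((ray(c,q,z)[:,:2]*1000).astype(np.float32)); d=np.array(R[0])/1000
        print(q.mean(0).round(),z,np.round(d,4),np.round(R[1],1),round(R[2],2),"fence frame x(from face), y:",np.round([(d-[a[1],0])@ex,(d-[a[1],0])@ey],4))
E
```

```text
fence x at y=0 0.6442772046830021 theta 0.2055581759213135 11.777615924698967 std 0.0004025508226523425 71
[228. 258.] 0.04 [0.3228 0.1123] [94.3 38.4] 7.73 fence frame x(from face), y: [-0.2918  0.1755]
[228. 258.] 0.064 [0.3248 0.1112] [92.7 37.8] 7.73 fence frame x(from face), y: [-0.2901  0.1741]
[183. 239.] 0.04 [0.3926 0.2685] [24.7 35.3] 89.11 fence frame x(from face), y: [-0.1916  0.3142]
[183. 239.] 0.064 [0.3935 0.2649] [24.3 34.8] 89.11 fence frame x(from face), y: [-0.1914  0.3105]
[207. 220.] 0.04 [0.4573 0.1846] [51.3 21.6] 20.73 fence frame x(from face), y: [-0.1453  0.2189]
[207. 220.] 0.064 [0.4572 0.1824] [50.5 21.3] 20.73 fence frame x(from face), y: [-0.1459  0.2168]
[254. 195.] 0.04 [0.5441 0.0161] [ 72.6 112.6] 21.19 fence frame x(from face), y: [-0.0948  0.0363]
[254. 195.] 0.064 [0.5425 0.0167] [ 71.5 110.8] 21.19 fence frame x(from face), y: [-0.0962  0.0371]
[213. 186.] 0.04 [0.5767 0.1617] [71.3 28. ] 11.85 fence frame x(from face), y: [-0.0331  0.1721]
[213. 186.] 0.064 [0.5747 0.1599] [70.1 27.5] 11.85 fence frame x(from face), y: [-0.0355  0.1707]
```

Stop: fence-frame centre about (-0.034, 0.172), so the stopping face is at y of about 0.157. Brick home origin is about (-0.057, 0.100). Brick now: about (-0.116, 0.034), 9.4° askew. Plan:
1. Two-finger push toward the fence.
2. Two-finger push on the brick's end toward the stop.
3. Tilted, closed-finger push on the slope.

```bash
cat >> h.py <<'E'
TH=0.2056; O=np.array([0.6443,0,0]); F=Rot.from_euler("z",TH).as_matrix()
def fpose(s):
    R=Rot.from_quat(s["orientation"]).as_matrix(); return F.T@(np.array(s["position"])-O), R
def to(x,y,z,yaw=90,tilt=0):
    """shift and turn (tool axes) to fence-frame target; yaw = direction of tool y in fence frame, deg"""
    from workcell import manip
    s=manip.sense(); p,R=fpose(s)
    a=np.radians(yaw); ty=np.array([np.cos(a),np.sin(a),0]); tz=np.array([0,0,-1.]); T=np.c_[np.cross(ty,tz),ty,tz]
    T=F@T@Rot.from_euler("y",-tilt,degrees=True).as_matrix()
    d=R.T@(F@(np.array([x,y,z])-p)); w=Rot.from_matrix(R.T@T).as_rotvec(degrees=True)/5
    print("t",round(float(s["clock"]),2),"fence pos",np.round(p,4),"shift",np.round(d,4),"turn",np.round(w,2),"F fence",np.round(F.T@s["wrist_force"],1),"q",np.round(s["q"],2))
E
python3 -c "
from h import *; to(-.23,.034,.15)"
```

```text
t 0.1 fence pos [-0.2666  0.6389  0.2305] shift [-0.3824 -0.4701  0.0813] turn [-0.02 -0.01 -7.13] F fence [0.2 0.2 0.1] q [-1.05  0.51 -0.24  1.5   0.13  1.15 -0.15]
```

Call:
move_arm([
  [[-0.038,-0.047,0.005,0,0,-1.6,0.07],[-0.076,-0.094,0.01,0,0,-3.2,0.07],[-0.114,-0.141,0.015,0,0,-4.8,0.07],[-0.152,-0.188,0.02,0,0,-6.4,0.07],[-0.19,-0.235,0.03,0,0,-7.1,0.07]],
])

```text
clock: 0.72
position: [0.332, 0.2777, 0.2011]
orientation: [-0.103, 0.995, 0.0, 0.0]
wrist_force: [2.0, 0.3, 0.3]
finger_gap: 0.0698
```

```bash
python3 -c "
from h import *; to(-.23,.034,.10)"
```

```text
t 0.72 fence pos [-0.249   0.3356  0.2011] shift [-0.0189 -0.3016  0.1011] turn [0.   0.01 0.  ] F fence [ 2.  -0.1  0.3] q [-0.47  0.25 -0.36  2.02  0.11  0.89  0.89]
```

Call:
move_arm([
  [[-0.004,-0.06,0.01,0,0,0,0.07],[-0.008,-0.12,0.03,0,0,0,0.07],[-0.012,-0.18,0.05,0,0,0,0.07],[-0.016,-0.24,0.075,0,0,0,0.07],[-0.019,-0.3,0.1,0,0,0,0.07]],
])

```text
clock: 1.35
position: [0.4096, -0.0059, 0.1034]
orientation: [-0.101, 0.995, -0.0, 0.0]
wrist_force: [1.0, 0.5, -0.6]
finger_gap: 0.0699
```

Run:
```python
from h import *
from workcell import cams
to(-.23,.034,.004)
c=cams.camera("wrist"); cv2.imwrite("pics/w1.png",c["pixels"][:,:,::-1])
```

```text
t 1.35 fence pos [-0.231   0.0422  0.1034] shift [-0.0009 -0.0081  0.0994] turn [-0.    0.01 -0.03] F fence [ 1.1  0.3 -0.6] q [ 0.11  0.36 -0.21  2.21  0.14  0.58  1.58]
```

View pics/w1.png

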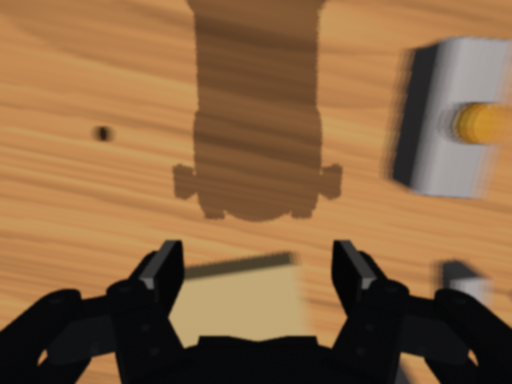

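The wrist view shows the brick's low front edge between the fingers, with its left (+y) corner at about (295,255). Centring the fingers at fence y of about 0.025 puts both on the face.

Call:
move_arm([
  [[0,-0.01,0.03,0,0,0,0.07],[0,-0.017,0.06,0,0,0,0.07],[0,-0.017,0.09,0,0,0,0.07],[0,-0.017,0.1,0,0,0,0.07],[0,-0.017,0.1,0,0,0,0.07]],
])

```text
clock: 2.02
position: [0.4121, -0.0205, 0.0038]
orientation: [-0.102, 0.995, 0.0, -0.001]
wrist_force: [-0.2, 0.4, -0.4]
finger_gap: 0.0698
```

Run:
```python
from h import *
to(-.13,.025,.003)
```

```text
t 2.02 fence pos [-0.2315  0.0273  0.0038] shift [-0.1015 -0.0021  0.0006] turn [ 0.   -0.02 -0.03] F fence [-0.1  0.5 -0.4] q [ 0.07  0.57 -0.12  2.3   0.23  0.28  1.53]
```

Call:
move_arm([
  [[-0.01,-0.001,0,0,0,0,0.07],[-0.02,-0.002,0,0,0,0,0.07],[-0.027,-0.002,0,0,0,0,0.07],[-0.033,-0.002,0,0,0,0,0.07],[-0.039,-0.002,0,0,0,0,0.07]],
])

```text
clock: 2.65
position: [0.4514, -0.0149, 0.004]
orientation: [-0.101, 0.995, -0.0, -0.0]
wrist_force: [0.2, -0.1, 0.8]
finger_gap: 0.0699
```

Call:
move_arm([
  [[-0.006,0,0,0,0,0,0.07],[-0.012,0,0,0,0,0,0.07],[-0.018,0,0,0,0,0,0.07],[-0.024,0,0,0,0,0,0.07],[-0.03,0,0,0,0,0,0.07]],
])

```text
clock: 3.28
position: [0.4808, -0.0088, 0.0039]
orientation: [-0.101, 0.995, 0.0, -0.0]
wrist_force: [-2.4, 1.0, -0.6]
finger_gap: 0.0699
```

Run:
```python
from h import *
from workcell import cams
to(-.13,.025,.003)
c=cams.camera("top"); im=c["pixels"][:,:,::-1]; cv2.imwrite("pics/t2.png",cv2.resize(im[140:260,180:320],None,fx=4,fy=4,interpolation=cv2.INTER_CUBIC))
```

```text
t 3.27 fence pos [-0.1619  0.0248  0.0039] shift [-0.0319  0.0003  0.0009] turn [ 0.   -0.   -0.03] F fence [-2.1  1.5 -0.6] q [ 0.06  0.62 -0.14  2.13  0.21  0.41  1.53]
```

View pics/t2.png

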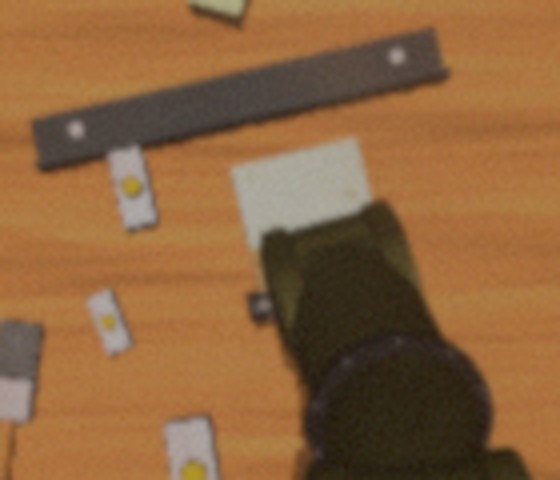

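The brick is now nearly parallel to the fence (back edge about (232,167)–(355,138) in the crop), with about 30 mm still to go. Contact force is 2 N.

Call:
move_arm([
  [[-0.006,0,0,0,0,0,0.07],[-0.012,0,0,0,0,0,0.07],[-0.017,0,0,0,0,0,0.07],[-0.021,0,0,0,0,0,0.07],[-0.024,0,0,0,0,0,0.07]],
])

```text
clock: 3.95
position: [0.5041, -0.004, 0.0039]
orientation: [-0.101, 0.995, -0.0, -0.0]
wrist_force: [-0.5, -0.9, 0.3]
finger_gap: 0.0699
```

Call:
move_arm([
  [[-0.002,0,0,0,0,0,0.07],[-0.004,0,0,0,0,0,0.07],[-0.006,0,0,0,0,0,0.07],[-0.007,0,0,0,0,0,0.07],[-0.008,0,0,0,0,0,0.07]],
])

```text
clock: 4.58
position: [0.5118, -0.0024, 0.004]
orientation: [-0.101, 0.995, -0.0, -0.0]
wrist_force: [-2.6, 0.4, -0.1]
finger_gap: 0.0698
```

Call:
move_arm([
  [[-0.001,0,0,0,0,0,0.07],[-0.002,0,0,0,0,0,0.07],[-0.003,0,0,0,0,0,0.07],[-0.004,0,0,0,0,0,0.07],[-0.004,0,0,0,0,0,0.07]],
])

```text
clock: 5.2
position: [0.516, -0.0016, 0.004]
orientation: [-0.101, 0.995, 0.0, 0.0]
wrist_force: [-0.6, -0.4, -0.5]
finger_gap: 0.0697
```

Run:
```python
from h import *
from workcell import cams
to(-.125,.025,.003)
c=cams.camera("top")
for q in measure(c):
    R=cv2.minAreaRect((ray(c,q,.064)[:,:2]*1000).astype(np.float32)); P=(F.T@(ray(c,q,.064)-O).T).T*1000
    print(q.mean(0).round(),np.round(R[1],1),round(R[2],2),"fence x",P[:,0].min().round(1),P[:,0].max().round(1),"y",P[:,1].min().round(1),P[:,1].max().round(1))
```

```text
t 5.2 fence pos [-0.126   0.0247  0.004 ] shift [-0.001   0.0003  0.001 ] turn [-0.    0.   -0.03] F fence [-0.7 -0.3 -0.5] q [ 0.05  0.65 -0.15  2.04  0.2   0.47  1.53]
[228. 258.] [92.8 37.8] 7.73 fence x -336.5 -243.1 y 152.8 195.1
[183. 239.] [24.3 38.2] 89.11 fence x -210.3 -168.4 y 295.7 325.4
[207. 220.] [50.5 21.3] 20.73 fence x -171.2 -120.5 y 203.4 230.3
[213. 186.] [70.7 27.5] 11.85 fence x -70.6 0.1 y 157.0 184.6
[251. 176.] [ 73.3 112.6] 13.53 fence x -74.3 -0.4 y -29.2 83.4
```

Call:
move_arm([
  [[-0.001,0,0,0,0,0,0.07],[-0.0015,0,0,0,0,0,0.07],[-0.002,0,0,0,0,0,0.07],[-0.0025,0,0,0,0,0,0.07],[-0.003,0,0,0,0,0,0.07]],
])

```text
clock: 5.88
position: [0.5186, -0.001, 0.004]
orientation: [-0.101, 0.995, -0.0, -0.0]
wrist_force: [-1.8, 0.2, 0.4]
finger_gap: 0.07
```

Call:
move_arm([
  [[-0.0005,0,0,0,0,0,0.07],[-0.001,0,0,0,0,0,0.07],[-0.0015,0,0,0,0,0,0.07],[-0.002,0,0,0,0,0,0.07],[-0.0025,0,0,0,0,0,0.07]],
])

```text
clock: 6.5
position: [0.5192, -0.0009, 0.0036]
orientation: [-0.101, 0.995, -0.0, -0.002]
wrist_force: [-6.6, -1.2, 3.5]
finger_gap: 0.0699
```

The fence stops it: the last 2.5 mm commanded gave 0.6 mm of travel at 6.6 N. Now back off, lift, and go round to the brick's right end with a 90° turn.

Call:
move_arm([
  [[0.012,0,0,0,0,0,0.07],[0.03,0,-0.03,0,0,2,0.05],[0.03,-0.05,-0.07,0,0,4,0.05],[0.01,-0.1,-0.09,0,0,6,0.05],[-0.02,-0.13,-0.09,0,0,8,0.05]],
])

```text
clock: 7.12
position: [0.5689, -0.1278, 0.0968]
orientation: [0.25, 0.968, -0.0, 0.003]
wrist_force: [1.6, 1.0, -0.3]
finger_gap: 0.0501
```

Run:
```python
from h import *
to(-.055,-.085,.06,0)
```

```text
t 7.12 fence pos [-0.0999 -0.1097  0.0968] shift [-0.0177  0.0479  0.037 ] turn [0.04 0.07 9.86] F fence [ 1.8  0.6 -0.3] q [ 0.17  0.57  0.01  1.8  -0.01  0.77  1.25]
```

Call:
move_arm([
  [[-0.004,0.01,0.005,0,0,2,0.05],[-0.008,0.02,0.01,0,0,4,0.05],[-0.012,0.03,0.02,0,0,6,0.05],[-0.015,0.04,0.03,0,0,8,0.05],[-0.018,0.048,0.037,0,0,9.9,0.05]],
])

```text
clock: 7.75
position: [0.6063, -0.0898, 0.0566]
orientation: [0.63, 0.776, 0.0, 0.001]
wrist_force: [0.1, -0.7, -0.3]
finger_gap: 0.0501
```

Run:
```python
from h import *
to(-.055,-.075,.004,0)
```

```text
t 7.75 fence pos [-0.0555 -0.0802  0.0566] shift [0.0052 0.0005 0.0526] turn [0.02 0.01 0.01] F fence [-0.1 -0.7 -0.3] q [-0.05  0.68  0.25  1.75 -0.24  0.74  0.53]
```

Call:
move_arm([
  [[0,0,0.03,0,0,0,0.05],[0,0,0.05,0,0,0,0.05],[0.01,0,0.0526,0,0,0,0.05],[0.02,0,0.0526,0,0,0,0.05],[0.028,0,0.0526,0,0,0,0.05]],
])

```text
clock: 8.38
position: [0.6002, -0.0616, 0.0054]
orientation: [0.628, 0.778, 0.001, 0.001]
wrist_force: [0.2, 0.0, 0.3]
finger_gap: 0.0499
```

Call:
move_arm([
  [[0.006,0,0,0,0,0,0.05],[0.012,0,0,0,0,0,0.05],[0.018,0,0,0,0,0,0.05],[0.024,0,0,0,0,0,0.05],[0.03,0,0,0,0,0,0.05]],
])

```text
clock: 9.0
position: [0.5932, -0.0332, 0.0043]
orientation: [0.629, 0.778, -0.0, 0.0]
wrist_force: [1.4, -2.6, -0.4]
finger_gap: 0.0501
```

Call:
move_arm([
  [[0.006,0,0,0,0,0,0.05],[0.012,0,0,0,0,0,0.05],[0.018,0,0,0,0,0,0.05],[0.024,0,0,0,0,0,0.05],[0.03,0,0,0,0,0,0.05]],
])

```text
clock: 9.62
position: [0.5869, -0.0037, 0.0043]
orientation: [0.629, 0.778, -0.0, -0.0]
wrist_force: [1.5, -1.9, 0.1]
finger_gap: 0.0501
```

```bash
cat >> h.py <<'E'
def look(name=None):
    from workcell import cams
    c=cams.camera("top")
    if name: cv2.imwrite(f"pics/{name}.png",cv2.resize(c["pixels"][130:260,170:320,::-1],None,fx=4,fy=4,interpolation=cv2.INTER_CUBIC))
    for q in measure(c):
        if not (200<q[:,0].mean()<300 and q[:,1].mean()<205): continue
        z=.04 if cv2.contourArea(q.astype(np.float32))<400 else .064
        R=cv2.minAreaRect((ray(c,q,z)[:,:2]*1000).astype(np.float32)); P=(F.T@(ray(c,q,z)-O).T).T*1000
        print(z,np.round(R[1],1),round(R[2],2),"fence x",P[:,0].min().round(1),P[:,0].max().round(1),"y",P[:,1].min().round(1),P[:,1].max().round(1))
E
python3 - <<'E'
from h import *
to(-.055,.032,.004,0); look("t3")
E
```

```text
t 9.62 fence pos [-0.0569  0.0081  0.0043] shift [0.0239 0.0021 0.0003] turn [-0.   -0.    0.07] F fence [ 1.1 -2.2  0.1] q [-0.18  0.73  0.24  1.85 -0.28  0.6   0.44]
0.04 [71.9 28. ] 11.85 fence x -68.8 3.1 y 158.1 186.2
0.064 [75.  84.4] 13.98 fence x -75.7 1.2 y 53.6 137.8
```

View pics/t3.png

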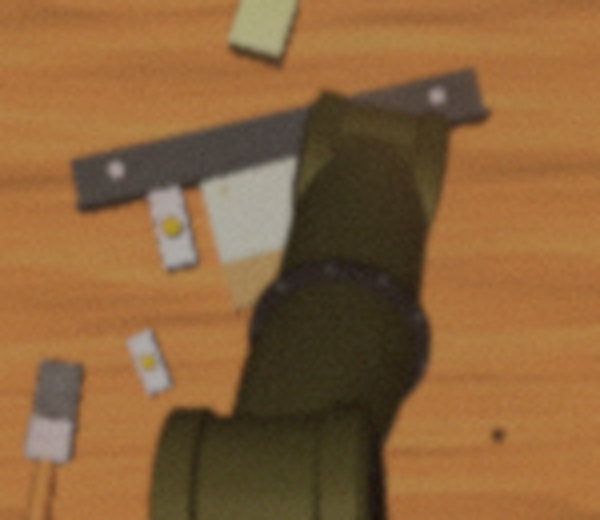

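The brick slides along the fence with its far end at y of about 0.139, leaving about 17 mm to the stop at (172,228) in the crop. I'm slowing down.

Call:
move_arm([
  [[0.004,0,0,0,0,0,0.05],[0.007,0,0,0,0,0,0.05],[0.009,0,0,0,0,0,0.05],[0.011,0,0,0,0,0,0.05],[0.013,0,0,0,0,0,0.05]],
])

```text
clock: 10.3
position: [0.5843, 0.0086, 0.0043]
orientation: [0.629, 0.778, -0.0, 0.0]
wrist_force: [-0.4, -1.9, -0.4]
finger_gap: 0.05
```

Call:
move_arm([
  [[0.001,0,0,0,0,0,0.05],[0.002,0,0,0,0,0,0.05],[0.003,0,0,0,0,0,0.05],[0.004,0,0,0,0,0,0.05],[0.0045,0,0,0,0,0,0.05]],
])

```text
clock: 10.92
position: [0.5834, 0.0131, 0.0043]
orientation: [0.629, 0.778, -0.0, -0.0]
wrist_force: [0.3, -1.4, 0.2]
finger_gap: 0.0499
```

Call:
move_arm([
  [[0.001,0,0,0,0,0,0.05],[0.002,0,0,0,0,0,0.05],[0.0025,0,0,0,0,0,0.05],[0.003,0,0,0,0,0,0.05],[0.0035,0,0,0,0,0,0.05]],
])

```text
clock: 11.55
position: [0.5827, 0.0145, 0.0044]
orientation: [0.629, 0.777, -0.001, 0.001]
wrist_force: [0.2, -7.9, 0.3]
finger_gap: 0.0501
```

The stop has it at 8 N (1.5 mm travelled of 3.5 mm commanded). Back off, lift, turn back, close the fingers, and check the brick.

Call:
move_arm([
  [[-0.012,0,0,0,0,0,0.05],[-0.03,-0.01,-0.04,0,0,0,0.05],[-0.03,-0.04,-0.09,0,0,-2,0],[0,-0.08,-0.116,0,0,-4,0],[0.03,-0.11,-0.116,0,0,-6,0]],
])

```text
clock: 12.18
position: [0.4685, 0.0229, 0.1224]
orientation: [0.403, 0.915, 0.001, 0.002]
wrist_force: [0.6, 0.2, 0.1]
finger_gap: -0.0001
```

Run:
```python
from h import *
to(-.20,.10,.12)
```

```text
t 12.18 fence pos [-0.1674  0.0583  0.1224] shift [ 0.0525 -0.0069  0.0023] turn [  0.02   0.04 -11.87] F fence [0.6 0.1 0.1] q [-0.21  0.4   0.15  2.06 -0.09  0.68  0.74]
```

Call:
move_arm([
  [[0.01,-0.001,0,0,0,-2.1,0],[0.02,-0.003,0,0,0,-4.2,0],[0.03,-0.004,0,0,0,-6.3,0],[0.042,-0.006,0,0,0,-8.4,0],[0.052,-0.007,0.002,0,0,-10.5,0]],
])

```text
clock: 12.8
position: [0.4285, 0.057, 0.1186]
orientation: [-0.044, 0.999, 0.0, 0.0]
wrist_force: [0.5, -0.0, -0.2]
finger_gap: -0.0001
```

Run:
```python
from h import *
from workcell import cams
to(-.15,.10,.09); look("t4")
c=cams.camera("scene"); cv2.imwrite("pics/s4.png",cv2.resize(c["pixels"][150:300,170:370,::-1],None,fx=4,fy=4,interpolation=cv2.INTER_CUBIC))
```

```text
t 12.8 fence pos [-0.1996  0.0999  0.1186] shift [-0.0493  0.0059  0.0287] turn [ 0.01  0.   -1.35] F fence [ 0.4 -0.1 -0.2] q [-0.1   0.36 -0.11  2.14  0.07  0.64  1.39]
0.064 [ 76.6 141. ] 12.32 fence x -76.2 1.2 y 43.4 184.6
```

View pics/s4.png

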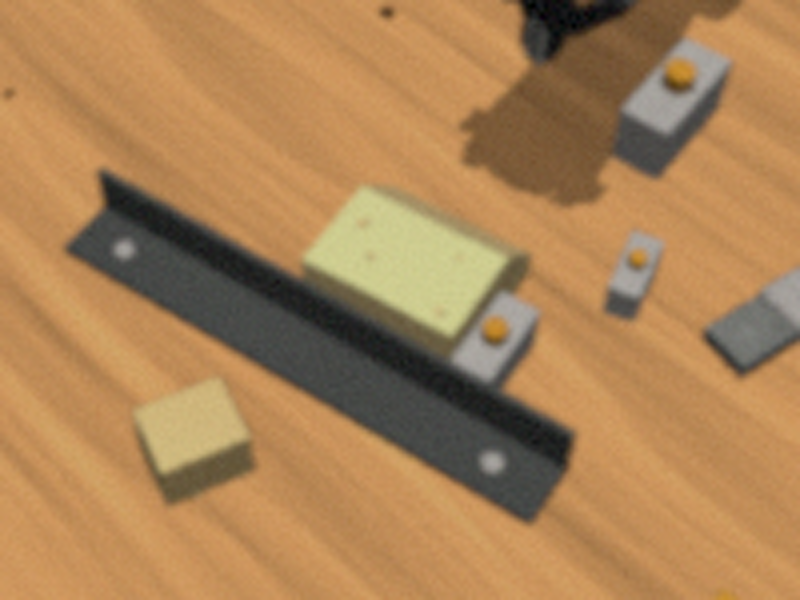

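View pics/t4.png

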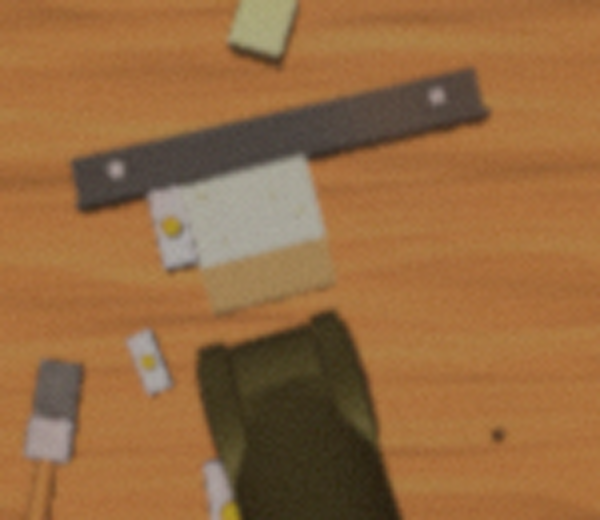

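Pictures (8 viewed so far): the brick lies parallel to the fence, back edge along it, end against the stop (screw at (172,228) in the top crop). Everything else is undisturbed. Next, approach the slope along its normal.

Call:
move_arm([
  [[-0.01,0.001,0,0,0,-0.7,0],[-0.025,0.003,0.01,0,0,-1.35,0],[-0.04,0.005,0.02,0,0,-1.35,0],[-0.049,0.006,0.029,0,0,-1.35,0],[-0.049,0.006,0.029,0,0,-1.35,0]],
])

```text
clock: 13.52
position: [0.4771, 0.0665, 0.0885]
orientation: [-0.098, 0.995, -0.0, -0.001]
wrist_force: [0.2, 0.4, 0.0]
finger_gap: 0.0
```

Run:
```python
from h import *
to(-.103,.10,.044)
```

```text
t 13.53 fence pos [-0.1501  0.0992  0.0885] shift [-0.0472  0.0012  0.0444] turn [ 0.   -0.02 -0.1 ] F fence [0.3 0.3 0. ] q [-0.1   0.47 -0.13  2.06  0.1   0.62  1.47]
```

Call:
move_arm([
  [[-0.012,0,0.012,0,0,0,0],[-0.022,0.001,0.021,0,0,0,0],[-0.03,0.001,0.029,0,0,0,0],[-0.036,0.001,0.034,0,0,0,0],[-0.04,0.001,0.038,0,0,0,0]],
])

```text
clock: 14.15
position: [0.5164, 0.0753, 0.051]
orientation: [-0.099, 0.995, -0.0, -0.0]
wrist_force: [-0.7, -0.2, -0.1]
finger_gap: 0.0002
```

Call:
move_arm([
  [[-0.001,0,0.001,0,0,0,0],[-0.002,0,0.002,0,0,0,0],[-0.003,0,0.003,0,0,0,0],[-0.004,0,0.004,0,0,0,0],[-0.004,0,0.004,0,0,0,0]],
])

```text
clock: 14.78
position: [0.5201, 0.0761, 0.0473]
orientation: [-0.099, 0.995, -0.0, 0.0]
wrist_force: [0.2, -0.6, 0.5]
finger_gap: -0.0002
```

Call:
move_arm([
  [[-0.0005,0,0.0005,0,0,0,0],[-0.001,0,0.001,0,0,0,0],[-0.0015,0,0.0015,0,0,0,0],[-0.002,0,0.002,0,0,0,0],[-0.0025,0,0.0025,0,0,0,0]],
])

```text
clock: 15.4
position: [0.5225, 0.0766, 0.0448]
orientation: [-0.099, 0.995, 0.0, -0.0]
wrist_force: [-0.1, 0.2, -0.0]
finger_gap: 0.0001
```

Run:
```python
from h import *
to(-.103,.10,.044)
```

```text
t 15.4 fence pos [-0.1036  0.0999  0.0448] shift [-0.0006  0.0001  0.0008] turn [ 0.   -0.   -0.08] F fence [-0.1  0.2 -0. ] q [-0.11  0.59 -0.12  1.98  0.12  0.58  1.46]
```

Call:
move_arm([
  [[-0.0005,0,0.0005,0,0,0,0],[-0.001,0,0.001,0,0,0,0],[-0.0015,0,0.0015,0,0,0,0],[-0.002,0,0.002,0,0,0,0],[-0.0025,0,0.0025,0,0,0,0]],
])

```text
clock: 16.02
position: [0.5234, 0.0768, 0.0436]
orientation: [-0.099, 0.995, -0.0, -0.001]
wrist_force: [-11.0, -1.4, 25.0]
finger_gap: 0.0001
```

Contact was stiffer vertically than expected (27 N total), so I'm easing the downward part straight away.

Call:
move_arm([
  [[0,0,-0.0004,0,0,0,0],[0,0,-0.0008,0,0,0,0]],
])

```text
clock: 16.27
position: [0.5234, 0.0768, 0.0438]
orientation: [-0.099, 0.995, -0.0, -0.001]
wrist_force: [-6.1, -0.8, 9.4]
finger_gap: 0.0002
```

Run:
```python
from h import *
to(-.103,.10,.044)
```

```text
t 16.27 fence pos [-0.1027  0.0999  0.0438] shift [ 0.0003  0.0001 -0.0002] turn [-0.   -0.03 -0.08] F fence [-6.1  0.5  9.4] q [-0.11  0.59 -0.12  1.98  0.12  0.58  1.46]
```

Call:
move_arm([
  [[-0.0004,0,0,0,0,0,0],[-0.0008,0,0,0,0,0,0],[-0.0008,0,0,0,0,0,0]],
])

```text
clock: 16.65
position: [0.5243, 0.077, 0.0438]
orientation: [-0.099, 0.995, -0.0, -0.001]
wrist_force: [-6.4, -1.2, 12.7]
finger_gap: -0.0001
```

Call:
move_arm([
  [[-0.0005,0,-0.0001,0,0,0,0],[-0.001,0,-0.0003,0,0,0,0],[-0.001,0,-0.0003,0,0,0,0]],
])

```text
clock: 17.02
position: [0.5248, 0.0771, 0.0438]
orientation: [-0.099, 0.995, -0.0, -0.002]
wrist_force: [-6.6, -1.0, 10.6]
finger_gap: 0.0001
```

Run:
```python
from h import *
to(-.103,.10,.044); look()
```

```text
t 17.02 fence pos [-0.1012  0.0998  0.0438] shift [ 0.0018  0.0001 -0.0002] turn [-0.   -0.04 -0.08] F fence [-6.6  0.4 10.6] q [-0.11  0.59 -0.12  1.97  0.12  0.59  1.46]
0.04 [ 31.9 144.1] 15.24 fence x -29.1 6.1 y 42.6 186.2
```

Call:
move_arm([
  [[-0.0004,0,-0.0001,0,0,0,0],[-0.0008,0,-0.0002,0,0,0,0],[-0.0012,0,-0.0003,0,0,0,0],[-0.0012,0,-0.0003,0,0,0,0]],
])

```text
clock: 17.58
position: [0.5249, 0.0771, 0.0438]
orientation: [-0.099, 0.995, -0.0, -0.003]
wrist_force: [-8.8, -1.7, 10.9]
finger_gap: 0.0002
```

Run:
```python
from h import *
to(-.103,.10,.044)
```

```text
t 17.57 fence pos [-0.1011  0.0999  0.0438] shift [ 0.0019  0.0001 -0.0002] turn [-0.   -0.06 -0.08] F fence [-9.   0.2 10.9] q [-0.11  0.59 -0.12  1.97  0.12  0.59  1.46]
```

The TCP has stopped (0.1 mm of 1.2 mm commanded), so the back is seated. The force is 14.1 N. One small trim, hold, then check.

Call:
move_arm([
  [[-0.0005,0,0,0,0,0,0],[-0.0005,0,0,0,0,0,0],[-0.0005,0,0,0,0,0,0],[-0.0005,0,0,0,0,0,0]],
])

```text
clock: 18.08
position: [0.5249, 0.0771, 0.0438]
orientation: [-0.099, 0.995, -0.0, -0.003]
wrist_force: [-10.1, -1.9, 11.6]
finger_gap: 0.0
```

Run:
```python
from h import *
from workcell import cams, manip
to(-.103,.10,.044)
a=[]
for i in range(5):
    c=cams.camera("scene"); a.append(F.T@manip.sense()["wrist_force"])
print(np.round(a,1).tolist())
t=cams.camera("top")
A=cv2.resize(c["pixels"][190:265,225:325,::-1],None,fx=5.5,fy=5.5,interpolation=cv2.INTER_CUBIC)[:400,:400]
B=cv2.resize(t["pixels"][155:215,200:270,::-1],None,fx=6.7,fy=6.7,interpolation=cv2.INTER_CUBIC)[:400,:400]
cv2.imwrite("pics/fin.png",np.hstack([A,B[:,:400]]) if A.shape[0]==B.shape[0] else A)
```

```text
t 18.07 fence pos [-0.1011  0.0999  0.0438] shift [ 0.0019  0.0001 -0.0002] turn [-0.   -0.07 -0.08] F fence [-10.3   0.2  11.6] q [-0.11  0.59 -0.12  1.97  0.12  0.59  1.46]
[[-10.0, 0.6, 11.8], [-9.9, 0.5, 12.4], [-10.1, 0.6, 12.6], [-9.4, 0.8, 12.7], [-10.1, -0.1, 11.9]]
```

View pics/fin.png

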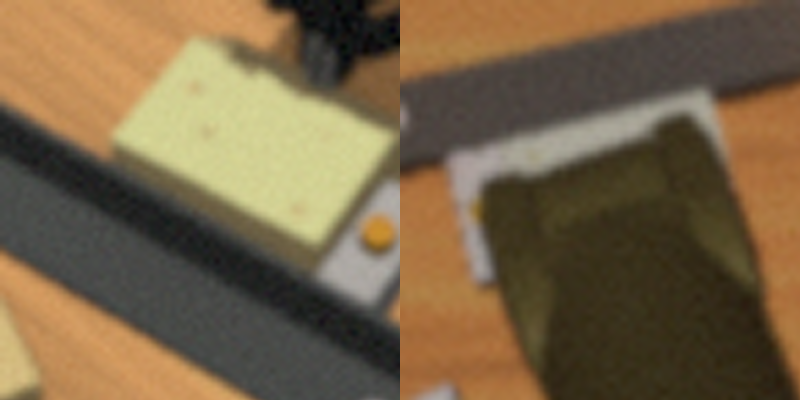

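The picture shows the back edge on the fence and the end on the stop (left panel about (325,260)). The force is steady at about 10 N into the fence and 12 N down, about 15.7 N in all. Handing in.

Run:
```python
from h import *
from workcell import manip
print(manip.close_job()); s=manip.sense(); print(s["clock"],np.round(F.T@s["wrist_force"],1))
```

```text
the job is handed in; nothing more can be done
None
the job is handed in; nothing more can be done
```

The brick is home: its back lies along the fence, its end is against the stop, and I handed the job in at about 18 s with the arm still pressing on the slope. I squared it and pushed it to the fence with two fingers, slid it along to the 70 x 30 mm stop, then pressed the slope with closed fingers.

**Last checks:**
- **Position:** both camera views showed the brick flat, flush to the fence and up to the stop. I saw no other object moved in the pictures.
- **Force:** steady at about 10 N into the fence and 12 N down, about 15.7 N in all. The tool stopped moving when commanded further in, so the back is seated.

**What disagreed or fell short:**
- **First press too hard:** touching the slope briefly read about 27 N, because the arm was stiffer downwards than I expected. I eased it straight away.
- **Brick not fully seated at first:** it slid about 1.4 mm further into the fence during the slope push. I rechecked contact with the stop afterwards only by picture, not by force.
- **Tool held upright, not tilted:** the wrist joint looked too close to its limit for a 45° tilt. The push is therefore diagonal in force, slightly steeper than 45°.
- **Last automatic brick measurement unusable:** the arm partly covered the brick, so I relied on the pictures and the force readings.

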